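Crimp the ear cup in the locking pliers and release it

TASK

Two locking pliers are bolted flat to the bench; a small silver cup with a stone sits between the jaws of one of them. Squeeze the handles of those pliers together until they lock over centre on the cup and let go, so that they hold by themselves; then pull their release lever outwards, away from the other handle, so that they spring fully open again. Leave the cup sitting on its rest between the jaws, leave the other pliers alone, and finish with the gripper clear.

Things in the scene. Friction and masses are not known exactly. Their poses are not given: they have to be found in the camera images.
- press_grip (a point): Steel locking pliers with the cup, lying flat on a foot plate: point midway between the handles, 44 mm up, 85 mm behind the rivet (63 mm high). x to the jaws, y left, z up. Handle bars 8 wide, 22 high, z 33-55 mm, straight from 31 to 121 mm behind the rivet; outside width here 63 mm open, 36 locked. They close along y, symmetrically; 5-15 N each; shut to the stop they stay locked.
- press_lever: Their release lever. Origin: its hinge, in the end of the left (+y) handle, 44 mm up; -x runs to the tip, beyond the handle ends. 28-60 mm out: upright tab 6 mm thick, z 30-64 mm. Open: splayed left. Locked: along the pliers, 12 mm left of midline, free bench to its right; drawn left 15-25 mm (2-6 N) it trips the lock and springs left, 45 mm in all.
- press_handle (a joint): Squeeze angle (rad) of each handle of the pliers with the cup: 0 fully open, 0.075 dead centre, 0.15 locked at the stop. A spring drives it to 0 below the dead centre and to 0.15 above it.
- cup_center (a point): Centre of the little silver cup with a domed stone (20 x 25 x 11 mm, loose). It sits on a narrow rest, its underside 36 mm above the bench, between the jaws of the pliers to be used, 50 mm beyond their rivet. It need not be touched.
- spare_handle (a joint): The same angle for the other pliers, which look alike but have nothing between their jaws and stand open (0), about 0.2 m to the left or right of the first. Not to be worked.

How it is judged (in metres and radians):
On the way, in this order (a step that is already met when the one before it is completed fails the run):
1. the pliers are locked on the cup by themselves, the fingers touching nothing (value of joint press_handle above 0.135 rad and contact force between the fingers and anything else below 0.2 N and distance of cup_center from where it was at the start of the episode below 0.012 m), for 0.2 s.
2. the fingers work the release lever while the pliers are still locked (contact force between the fingers and press_lever above 0.4 N and value of joint press_handle above 0.1 rad).
At the end, for the whole second after the job is handed in: The pliers with the cup stand fully open again (squeeze angle under 0.02 rad), the cup is on its rest within 12 mm of where it was, and the other pliers stand open (value of joint press_handle below 0.02 rad and distance of cup_center from where it was at the start of the episode below 0.012 m and value of joint spare_handle below 0.03 rad); the robot touches nothing.
It fails at once if the empty pliers are squeezed (value of joint spare_handle above 0.05 rad).
It also fails if it takes over 32 s, if anything falls off the work surface, if the arm or the gripper's body presses on something with over 40 N, if the wrist force passes 120 N, or if a joint passes its speed limit or range.

ROBOT

A 7-joint arm with a two-finger parallel gripper is mounted at the origin on a cart in front of the work surface, level with it; the furniture and walls round the work are solid. World frame = base frame: x ahead of the robot, y to its left, z up, the work surface at z = 0. Lengths are in mm, angles in rad, forces in N, time in s.
With the tool pointing down it reaches from about 350 to 900 mm from the base axis. Payload 8.1 kg.
Tool frame: the origin (TCP) lies at the very end of the fingers, on their centre line; the grasp point (between the pads) lies 19 mm behind it; z points along the fingers, y is the line along which they close (so a half turn about z gives the same grasp; the last joint's range is limited). The gripper opens to 85 mm and grips with 20 to 120 N. Pads are 22 mm wide; open, the fingers measure 114 mm over their backs; the gripper's body (76 mm by 85 mm) begins 54 mm behind the grasp point. The pads swing forward as they close: fully open they stand 13 mm farther back than shut.
Start: joints at [1.219, 0.434, 0.025, 1.573, -0.012, 1.134, -0.075], TCP at [153.876, -605.775, 231.323] pointing down, gripper open.
Joint ranges: [-2.62, 2.62], [-0.44, 2.09], [-1.27, 1.32], [0.08, 2.57], [-1.32, 4.46], [0.12, 2], [-2.74, 2.74]. Speed limits (rad/s): [2.22, 2.22, 3.01, 3.01, 3.14, 3.14, 3.14].

INTERFACE

Orientations are given as a 3x3 rotation matrix whose columns are the frame's x, y, z axes.
In Python, from workcell import env gives the robot as it stands.
- The arm moves only by the tool send_rows, never from a script. Its argument "series" is a list of rows, each an object with "grip": the gripper command: -1 is fully open, 1 is shut, values between are in proportion; "translation": the shift along the world's x, y, z in mm, a list of three; "spin": the turn about the world's z in rad. In form: [{"grip": grip, "translation": [dx, dy, dz], "spin": spin}, ...]. A call has 1 to 12 rows; each row shifts and turns the commanded pose from where the row before left it; what a row does not reach is not made up. A row lasts 1/10 s, in which the tool goes at most 50 mm and 8.59 degrees, less where a joint would pass 70% of its speed; a pose out of reach is approached as far as the arm can. A call with a gripper value outside its range is refused whole. The fingers move at their own pace and stop on an object; the grip force is fixed at half the most. Time passes only in rows, so rows that do not move let the fingers close. It gives the time, the measured TCP pose, the force, the opening and the grip force at its end, in the units of the state.
- env.read_state(): the state, without advancing time (a new reading comes with each control period).
- env.camera(name): name is "scene" or "side" or "wrist"; returns the picture (480x640x3 uint8, blue, green, red); there is no depth.
- env.get_calibration(name): a dict with "camera_matrix" (3x3 intrinsics, pixels), "pose" (4x4, takes a point from camera to world coordinates); the wrist camera has in their place "mount" (4x4, takes a point from camera to tool coordinates, whose origin is the TCP and whose axes are the flange's). Camera axes: x right, y down, z forward; pixel columns grow to the right and rows downward; lengths in mm; the calibration is good to about 2 mm. A picture is of the moment at which its call begins: read the wrist's pose just before it. get_calibration takes no time and is no camera call.
- env.job_done(): hands the job in; it is judged then, once.
The state is a dict: "clock": time; "q": joint angles; "qvel": joint speeds; "joint_torque": joint torques, N m; "tool_pos": TCP position; "tool_rot": TCP orientation; "ft_force": force on the tool from outside, world axes, zero at the start; "wrist_torque": the same for the moment, N m; "width": finger opening in mm; "finger_force": force on a finger pad.
Only numpy, scipy, OpenCV 4.12 (cv2) and the standard library are available. Lean on these libraries where they do the work, as an engineer would, in place of code of your own. Each camera call takes 0.05 s, during which the arm holds its last target. There are 200 camera calls.

## Working session

There is one attempt and no reset: what is moved stays moved. The work goes in short steps, Python scripts to look and compute and a tool call to move; the robot and the scene stay as the last step left them, time stands still between calls to the robot, and variables do not carry over. Pictures are saved under pics/ and viewed, at most 10 in all, crops included, and the job is handed in when it is done.

Besides the shell and the picture viewer there is one more tool, called after ">>>" in YAML: its name, and indented under it one key for each argument. send_rows: Moves the arm, as the interface text tells. Its arguments: {"type":"object","properties":{"series":{"type":"array","items":{"type":"object","properties":{"grip":{"type":"number"},"translation":{"type":"array","items":{"type":"number"}},"spin":{"type":"number"}}}}},"required":["series"]}

```bash
mkdir -p pics
python3 - <<'E'
from workcell import env
import cv2,numpy as np
s=env.read_state();print(s)
for n in("scene","side"):
    cv2.imwrite(f"pics/{n}0.png",env.camera(n));print(n,env.get_calibration(n))
print(env.get_calibration("wrist"))
E
```

```text
{'clock': 0.0, 'q': array([ 1.21941262,  0.43521803,  0.02498017,  1.57410561, -0.01158953,
        1.13403032, -0.07511506]), 'qvel': array([-1.12583011e-03,  1.40736694e-03,  1.65202869e-03, -1.22668477e-03,
        5.08456857e-04, -3.52977110e-05, -5.87562428e-04]), 'joint_torque': array([-7.80418704e-04, -6.70463133e+01,  1.02509469e+00, -3.16204405e+01,
        1.56172144e-02,  1.25600575e-02,  6.62958158e-06]), 'tool_pos': array([ 153.6986964 , -605.26877807,  230.52586071]), 'tool_rot': array([[ 9.69234009e-01,  2.46140477e-01, -5.49613374e-04],
       [ 2.46141040e-01, -9.69232829e-01,  1.52015093e-03],
       [-1.58532649e-04, -1.60866439e-03, -9.99998694e-01]]), 'ft_force': array([ 0.37367436,  0.94799214, -0.49328329]), 'wrist_torque': array([0.0001002 , 0.02017303, 0.03869914]), 'finger_force': 0.0, 'width': 85.37572280764083}
scene {'camera_matrix': array([[543.43579169,   0.        , 326.18186246],
       [  0.        , 543.43579169, 253.18549444],
       [  0.        ,   0.        ,   1.        ]]), 'pose': array([[-5.67488976e-01, -5.89502172e-01,  5.74842110e-01,
   
[... 631 characters left out ...]
02],
       [ 1.47829465e-02, -4.71359309e-01, -8.81817366e-01,
         7.92771610e+02],
       [ 0.00000000e+00,  0.00000000e+00,  0.00000000e+00,
         1.00000000e+00]])}
{'camera_matrix': array([[334.84667933,   0.        , 321.61753066],
       [  0.        , 334.84667933, 238.4896796 ],
       [  0.        ,   0.        ,   1.        ]]), 'mount': array([[-2.84162157e-04, -9.57060301e-01, -2.89888771e-01,
         7.42338665e+01],
       [ 9.99999835e-01, -4.16547207e-04,  3.94974545e-04,
         8.13312038e-01],
       [-4.98766815e-04, -2.89888611e-01,  9.57060262e-01,
        -1.42470890e+02],
       [ 0.00000000e+00,  0.00000000e+00,  0.00000000e+00,
         1.00000000e+00]])}
```

View pics/scene0.png

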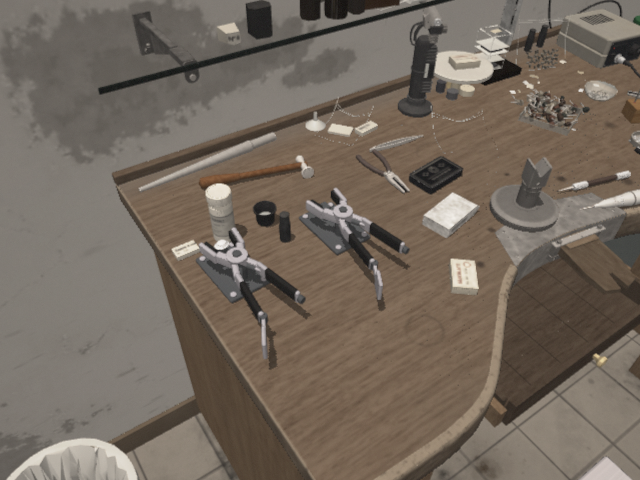

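View pics/side0.png

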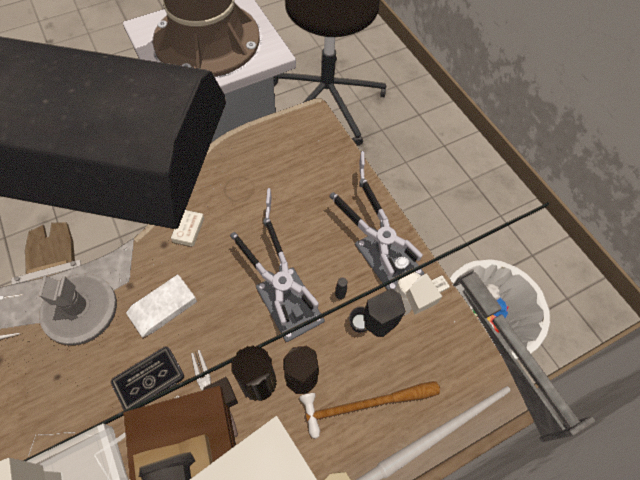

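The scene view shows the cup (222,245) between the jaws of the left pliers (rivet 237,255). In the side view these are the right pliers, with the rivet at (387,235) and the cup at (402,263). The other pliers, rivet at (343,212) in the scene view, are empty.

```bash
cat > h.py <<'E'
from workcell import env
import numpy as np,cv2
def ray(n,uv,st=None):
    c=env.get_calibration(n);K=c["camera_matrix"]
    if n=="wrist":
        M=np.eye(4);M[:3,:3]=st["tool_rot"];M[:3,3]=st["tool_pos"];P=M@c["mount"]
    else:P=c["pose"]
    d=P[:3,:3]@np.linalg.inv(K)@[uv[0],uv[1],1.];return P[:3,3],d/np.linalg.norm(d)
def onz(n,uv,z,st=None):
    o,d=ray(n,uv,st);return o+d*(z-o[2])/d[2]
def tri(r1,r2):
    A=np.zeros((3,3));b=np.zeros(3)
    for o,d in(r1,r2):
        Q=np.eye(3)-np.outer(d,d);A+=Q;b+=Q@o
    return np.linalg.solve(A,b)
E
python3 - <<'E'
from h import *
for n,a,b,z in[("rivet",(237,255),(387,235),63),("cup",(222,245),(402,263),45),("rightend",(300,298),(334,197),50),("leverhinge",(264,318),(363,183),50),("levertip",(265,352),(363,155),50),("spare rivet",(343,212),(283,281),63)]:
    print(n,onz("scene",a,z).round(),onz("side",b,z).round(),tri(ray("scene",a),ray("side",b)).round())
E
```

```text
rivet [652.  84.  63.] [663.  79.  63.] [660.  82.  55.]
cup [701.  86.  45.] [714.  81.  45.] [711.  84.  36.]
rightend [537.  45.  50.] [548.  39.  50.] [543.  42.  42.]
leverhinge [534. 106.  50.] [545. 102.  50.] [540. 104.  42.]
levertip [484. 133.  50.] [489. 134.  50.] [487. 134.  47.]
spare rivet [ 645. -108.   63.] [ 659. -117.   63.] [ 655. -115.   52.]
```

>>> send_rows:
  series:
    - {"grip":-1,"translation":[22,34,0],"spin":-0.02}
    - {"grip":-1,"translation":[22,34,0],"spin":-0.02}
    - {"grip":-1,"translation":[22,34,0],"spin":-0.02}
    - {"grip":-1,"translation":[22,34,0],"spin":-0.02}
    - {"grip":-1,"translation":[22,34,0],"spin":-0.02}
    - {"grip":-1,"translation":[22,34,0],"spin":-0.02}
    - {"grip":-1,"translation":[22,34,0],"spin":-0.02}
    - {"grip":-1,"translation":[22,34,0],"spin":-0.02}
    - {"grip":-1,"translation":[14,35,0],"spin":-0.02}
    - {"grip":-1,"translation":[14,35,0],"spin":0}
    - {"grip":-1,"translation":[14,35,0],"spin":0}
    - {"grip":-1,"translation":[14,35,0],"spin":0}

```text
clock: 1.3
tool_pos: [386.0, -192.2, 231.2]
tool_rot: [[0.998, 0.069, -0.0], [0.069, -0.998, -0.0], [-0.0, 0.0, -1.0]]
ft_force: [0.7, -0.3, 0.7]
width: 85.4
finger_force: 0.0
```

>>> send_rows:
  series:
    - {"grip":-1,"translation":[14,35,0],"spin":0}
    - {"grip":-1,"translation":[14,35,0],"spin":0}
    - {"grip":-1,"translation":[14,35,0],"spin":0}
    - {"grip":-1,"translation":[14,35,0],"spin":0}
    - {"grip":-1,"translation":[21,21,-5],"spin":0}
    - {"grip":-1,"translation":[21,21,-5],"spin":0}
    - {"grip":-1,"translation":[21,21,-5],"spin":0}
    - {"grip":-1,"translation":[21,21,-5],"spin":0}
    - {"grip":-1,"translation":[21,21,-5],"spin":0}
    - {"grip":-1,"translation":[21,21,-5],"spin":0}
    - {"grip":-1,"translation":[0,0,0],"spin":0}

```text
clock: 2.4
tool_pos: [569.1, 75.8, 200.1]
tool_rot: [[0.997, 0.072, -0.001], [0.072, -0.997, 0.002], [-0.001, -0.002, -1.0]]
ft_force: [-0.9, -0.5, -0.2]
width: 85.6
finger_force: 0.0
```

Run:
```python
from h import *
s=env.read_state();print(s["tool_pos"],s["tool_rot"].round(3))
cv2.imwrite("pics/w1.png",env.camera("wrist"))
np.savez("w1.npz",p=s["tool_pos"],r=s["tool_rot"])
```

```text
[569.08841858  75.78142317 200.11247782] [[ 0.997  0.072 -0.001]
 [ 0.072 -0.997  0.002]
 [-0.001 -0.002 -1.   ]]
```

View pics/w1.png

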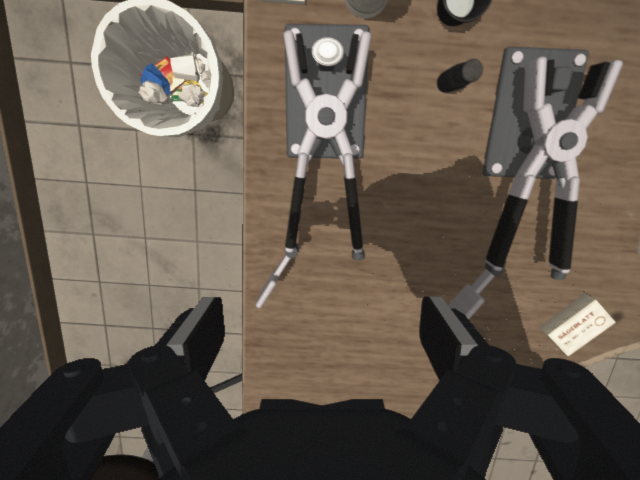

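The wrist view shows the pliers straight ahead: cup (327,51), rivet (326,117), handle ends (291,248) and (358,254), lever tip (261,304).

Run:
```python
from h import *
s=np.load("w1.npz");s=dict(tool_pos=s["p"],tool_rot=s["r"])
P={k:onz("wrist",uv,z,s) for k,uv,z in[("rivet",(326,117),63),("cup",(327,51),47),("Lend",(291,248),50),("Rend",(358,254),50),("Lmid",(296,212),55),("Rmid",(353,212),55),("Lst",(302,172),55),("Rst",(347,175),55),("tip",(261,304),64),("plateTL",(287,25),6),("plateBL",(287,157),6),("plateTR",(368,25),6),("plateBR",(364,157),6)]}
for k,v in P.items():print(k,v.round(1))
m=(P["Lend"]+P["Rend"])/2
for a,b in((m,P["rivet"]),(P["rivet"],P["cup"]),(P["plateBL"],P["plateTL"]),(P["plateBR"],P["plateTR"])):
    d=b-a;print(np.degrees(np.arctan2(d[1],d[0])),np.hypot(*d[:2]))
```

```text
rivet [658.6  78.2  63. ]
cup [708.3  81.1  47. ]
Lend [543.7 101.7  50. ]
Rend [542.3  39.5  50. ]
Lmid [578.9  98.5  55. ]
Rmid [582.6  48.6  55. ]
Lst [613.8  95.1  55. ]
Rst [614.1  56.9  55. ]
tip [491.9 125.8  64. ]
plateTL [735.2 117.9   6. ]
plateBL [622.2 113.1   6. ]
plateTR [740.3  46.8   6. ]
plateBR [627.6  38.    6. ]
3.772831404176326 115.802141226715
3.2438500325022983 49.843973597023826
2.4116319802680506 113.1160581269171
4.453141191001788 113.02580848744108
```

>>> send_rows:
  series:
    - {"grip":-1,"translation":[4,-3,-25],"spin":-0.01}
    - {"grip":-1,"translation":[0,0,-35],"spin":0}
    - {"grip":-1,"translation":[0,0,-35],"spin":0}
    - {"grip":-1,"translation":[0,0,-25],"spin":0}
    - {"grip":-1,"translation":[0,0,-15],"spin":0}
    - {"grip":-1,"translation":[0,0,0],"spin":0}

```text
clock: 3.05
tool_pos: [569.6, 67.6, 64.3]
tool_rot: [[0.998, 0.058, -0.005], [0.058, -0.998, -0.001], [-0.005, 0.001, -1.0]]
ft_force: [-0.6, -0.3, 0.5]
width: 85.1
finger_force: 0.0
```

Run:
```python
from h import *
s=env.read_state();print(s["tool_pos"],s["tool_rot"].round(3))
cv2.imwrite("pics/w2.png",env.camera("wrist"))
```

```text
[569.64143898  67.58987579  64.33288659] [[ 0.998  0.058 -0.005]
 [ 0.058 -0.998 -0.001]
 [-0.005  0.001 -1.   ]]
```

View pics/w2.png

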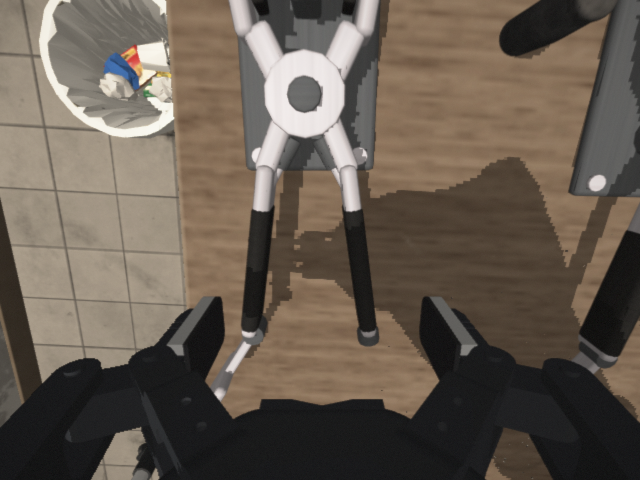

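The handles, left x≈256 and right x≈362 at row 290, lie about 12 px left of the finger midline (321). The rivet is at (304,93).

Run:
```python
from h import *
s=env.read_state();print(s["tool_pos"])
for uv,z in[((304,93),63),((256,285),55),((361,285),55),((253,330),50),((368,335),50),((262,215),55),((351,215),55),((222,393),64)]:print(uv,onz("wrist",uv,z,s).round(1))
```

```text
[570.75908501  68.04650147  65.82329682]
(304, 93) [661.5  79.5  63. ]
(256, 285) [572.6 100.2  55. ]
(361, 285) [575.6  47.8  55. ]
(253, 330) [543.6 102.7  50. ]
(368, 335) [544.1  40.5  50. ]
(262, 215) [608.6  97.4  55. ]
(351, 215) [611.   55.8  55. ]
(222, 393) [514.  116.2  64. ]
```

>>> send_rows:
  series:
    - {"grip":-1,"translation":[5,6,0],"spin":0.005}
    - {"grip":-1,"translation":[0,0,-15],"spin":0}
    - {"grip":-1,"translation":[0,0,-15],"spin":0}
    - {"grip":-1,"translation":[0,0,-11],"spin":0}
    - {"grip":-1,"translation":[0,0,0],"spin":0}
    - {"grip":-1,"translation":[0,0,0],"spin":0}

```text
clock: 3.7
tool_pos: [576.5, 75.2, 24.8]
tool_rot: [[0.998, 0.064, -0.001], [0.064, -0.998, -0.0], [-0.001, 0.0, -1.0]]
ft_force: [0.5, -0.4, -0.3]
width: 85.2
finger_force: 0.0
```

Well placed; close.

>>> send_rows:
  series:
    - {"grip":1,"translation":[0,0,0],"spin":0}
    - {"grip":1,"translation":[0,0,0],"spin":0}
    - {"grip":1,"translation":[0,0,0],"spin":0}
    - {"grip":1,"translation":[0,0,0],"spin":0}
    - {"grip":1,"translation":[0,0,0],"spin":0}
    - {"grip":1,"translation":[0,0,0],"spin":0}
    - {"grip":1,"translation":[0,0,0],"spin":0}
    - {"grip":1,"translation":[0,0,0],"spin":0}
    - {"grip":1,"translation":[0,0,0],"spin":0}
    - {"grip":1,"translation":[0,0,0],"spin":0}

```text
clock: 4.7
tool_pos: [577.1, 75.0, 26.2]
tool_rot: [[0.998, 0.063, 0.001], [0.063, -0.998, -0.0], [0.001, 0.0, -1.0]]
ft_force: [-2.0, -2.6, 10.2]
width: 34.0
finger_force: 59.6
```

>>> send_rows:
  series:
    - {"grip":-1,"translation":[0,0,0],"spin":0}
    - {"grip":-1,"translation":[0,0,0],"spin":0}
    - {"grip":-1,"translation":[0,0,0],"spin":0}
    - {"grip":-1,"translation":[0,0,0],"spin":0}
    - {"grip":-1,"translation":[0,0,0],"spin":0}
    - {"grip":-1,"translation":[0,0,0],"spin":0}
    - {"grip":-1,"translation":[0,0,0],"spin":0}
    - {"grip":-1,"translation":[0,0,0],"spin":0}
    - {"grip":-1,"translation":[0,0,35],"spin":0}
    - {"grip":-1,"translation":[0,0,40],"spin":0}
    - {"grip":-1,"translation":[0,0,40],"spin":0}
    - {"grip":-1,"translation":[0,0,0],"spin":0}

```text
clock: 5.9
tool_pos: [580.1, 76.3, 145.8]
tool_rot: [[0.998, 0.064, 0.009], [0.064, -0.998, 0.002], [0.009, -0.001, -1.0]]
ft_force: [0.4, -0.1, -0.0]
width: 85.4
finger_force: 0.0
```

Run:
```python
from h import *
s=env.read_state();print(s["tool_pos"],s["tool_rot"].round(3))
cv2.imwrite("pics/w3.png",env.camera("wrist"))
np.savez("w3.npz",p=s["tool_pos"],r=s["tool_rot"])
```

```text
[580.07480129  76.29097401 145.83829959] [[ 0.998  0.064  0.009]
 [ 0.064 -0.998  0.002]
 [ 0.009 -0.001 -1.   ]]
```

View pics/w3.png

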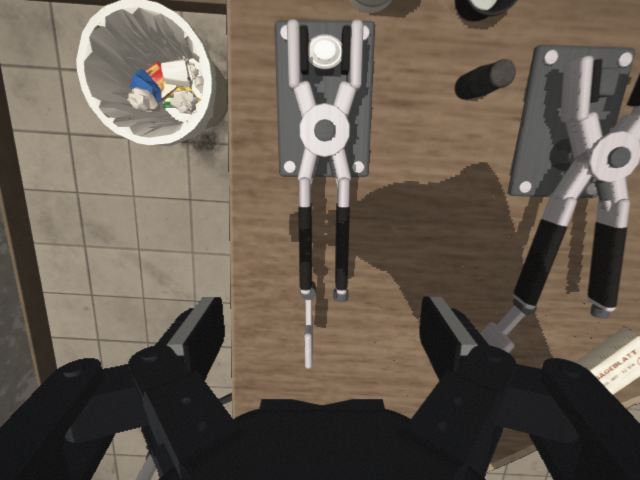

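The pliers are locked: the handles are parallel and narrow, the jaws are closed round the cup (324,50), and the lever lies straight from the hinge (309,293) to the tip (308,366).

Run:
```python
from h import *
s=np.load("w3.npz");s=dict(tool_pos=s["p"],tool_rot=s["r"])
for uv,z in[((325,130),63),((324,50),47),((309,293),50),((341,295),50),((308,366),64),((309,330),64),((306,250),55),((343,250),55)]:print(uv,onz("wrist",uv,z,s).round(1))
```

```text
(325, 130) [659.6  78.4  63. ]
(324, 50) [709.1  82.2  47. ]
(309, 293) [538.3  82.8  50. ]
(341, 295) [538.2  57.7  50. ]
(308, 366) [482.1  80.1  64. ]
(309, 330) [514.2  81.   64. ]
(306, 250) [575.1  86.8  55. ]
(343, 250) [576.8  59.6  55. ]
```

>>> send_rows:
  series:
    - {"grip":1,"translation":[-30,-15,0],"spin":0}
    - {"grip":1,"translation":[-30,-15,0],"spin":0}
    - {"grip":1,"translation":[-20,-10,0],"spin":0}
    - {"grip":1,"translation":[0,0,0],"spin":0}
    - {"grip":1,"translation":[0,0,0],"spin":0}
    - {"grip":1,"translation":[0,0,0],"spin":0}
    - {"grip":1,"translation":[0,0,0],"spin":0}

```text
clock: 6.65
tool_pos: [497.6, 35.8, 140.0]
tool_rot: [[0.998, 0.064, 0.0], [0.064, -0.998, 0.0], [0.0, -0.0, -1.0]]
ft_force: [-0.0, -0.4, 0.6]
width: 0.1
finger_force: 0.0
```

>>> send_rows:
  series:
    - {"grip":1,"translation":[0,4,-30],"spin":0}
    - {"grip":1,"translation":[0,0,-35],"spin":0}
    - {"grip":1,"translation":[0,0,-27],"spin":0}
    - {"grip":1,"translation":[0,0,-15],"spin":0}
    - {"grip":1,"translation":[0,0,0],"spin":0}
    - {"grip":1,"translation":[0,0,0],"spin":0}

```text
clock: 7.25
tool_pos: [497.3, 39.7, 33.4]
tool_rot: [[0.998, 0.064, -0.0], [0.064, -0.998, 0.0], [-0.0, -0.0, -1.0]]
ft_force: [1.0, 1.3, 0.7]
width: -0.1
finger_force: 0.0
```

Run:
```python
from h import *
cv2.imwrite("pics/w4.png",env.camera("wrist"))
```

```text
(no output)
```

View pics/w4.png

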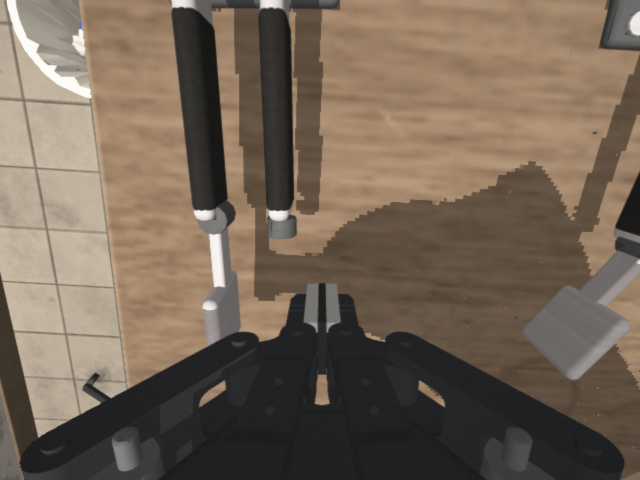

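The shut fingers (322,300) stand to the right of the lever tab (222,310), clear of the handle end (282,225).

>>> send_rows:
  series:
    - {"grip":1,"translation":[0,8,5],"spin":0}
    - {"grip":1,"translation":[0,6,0],"spin":0}
    - {"grip":1,"translation":[0,4,0],"spin":0}
    - {"grip":1,"translation":[0,4,0],"spin":0}
    - {"grip":1,"translation":[0,4,0],"spin":0}
    - {"grip":1,"translation":[0,4,0],"spin":0}

```text
clock: 7.9
tool_pos: [496.7, 68.8, 38.3]
tool_rot: [[0.998, 0.063, -0.0], [0.063, -0.998, -0.001], [-0.0, 0.001, -1.0]]
ft_force: [-0.5, -3.9, 2.4]
width: 0.1
finger_force: 1.7
```

>>> send_rows:
  series:
    - {"grip":1,"translation":[0,4,0],"spin":0}
    - {"grip":1,"translation":[0,4,0],"spin":0}

```text
clock: 8.1
tool_pos: [496.8, 77.1, 38.3]
tool_rot: [[0.998, 0.063, -0.0], [0.063, -0.998, -0.0], [-0.0, 0.0, -1.0]]
ft_force: [-0.1, -2.5, 1.2]
width: -0.1
finger_force: 1.1
```

>>> send_rows:
  series:
    - {"grip":1,"translation":[0,4,0],"spin":0}
    - {"grip":1,"translation":[0,4,0],"spin":0}

```text
clock: 8.3
tool_pos: [497.0, 85.9, 38.3]
tool_rot: [[0.998, 0.064, 0.0], [0.064, -0.998, 0.0], [0.0, -0.0, -1.0]]
ft_force: [0.7, -0.8, -0.2]
width: 0.2
finger_force: 0.2
```

>>> send_rows:
  series:
    - {"grip":1,"translation":[0,4,0],"spin":0}
    - {"grip":1,"translation":[0,4,0],"spin":0}

```text
clock: 8.5
tool_pos: [496.8, 94.0, 38.3]
tool_rot: [[0.998, 0.064, -0.0], [0.064, -0.998, 0.0], [-0.0, -0.0, -1.0]]
ft_force: [0.8, 0.5, 0.2]
width: -0.2
finger_force: 0.0
```

>>> send_rows:
  series:
    - {"grip":1,"translation":[0,-10,0],"spin":0}
    - {"grip":1,"translation":[0,-10,0],"spin":0}
    - {"grip":1,"translation":[0,0,35],"spin":0}
    - {"grip":1,"translation":[0,0,40],"spin":0}
    - {"grip":1,"translation":[0,0,40],"spin":0}
    - {"grip":1,"translation":[0,0,30],"spin":0}
    - {"grip":1,"translation":[0,0,0],"spin":0}

```text
clock: 9.2
tool_pos: [499.2, 72.4, 187.4]
tool_rot: [[0.998, 0.062, 0.007], [0.062, -0.998, 0.001], [0.007, -0.0, -1.0]]
ft_force: [0.8, 0.5, 1.0]
width: -0.1
finger_force: 0.0
```

Run:
```python
from h import *
s=env.read_state()
cv2.imwrite("pics/w5.png",env.camera("wrist"))
np.savez("w5.npz",p=s["tool_pos"],r=s["tool_rot"])
```

```text
(no output)
```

View pics/w5.png

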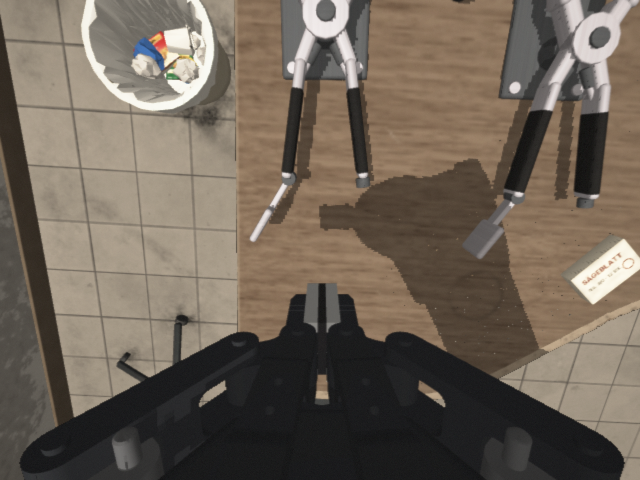

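The pliers are open again: the handle ends are at (289,180) and (362,183), and the lever is splayed to (253,238). I still need to check the cup.

Run:
```python
from h import *
a=cv2.imread("pics/side0.png")[200:300,330:450];b=env.camera("side");cv2.imwrite("pics/side1.png",b);b=b[200:300,330:450]
print(cv2.absdiff(a,b).max(2).__gt__(40).sum())
cv2.imwrite("pics/cmp.png",cv2.resize(np.hstack([a,b]),None,fx=3,fy=3))
```

```text
3
```

View pics/cmp.png

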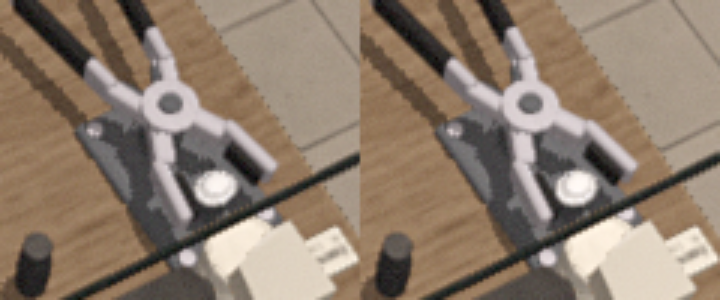

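The before and after crops are practically identical: the pliers are fully open and the cup sits on its rest at (575,187).

```bash
python3 -c "
from workcell import env
print(env.job_done())"
```

```text
the job is handed in; nothing more can be done
None
```

The job is handed in, with no verdict returned: the pliers locked on the cup by themselves, the release lever sprang them open again, and the last pictures show the cup on its rest, the other pliers untouched and the gripper clear.

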